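# Lock the easel's sliding leg at its length mark

### The arm

A 7-joint arm with a two-finger parallel gripper is mounted at the origin on a cart in front of the work surface, level with it; the furniture and walls round the work are solid. World frame = base frame: x ahead of the robot, y to its left, z up, the work surface at z = 0. Lengths are in mm, angles in rad, forces in N, time in s.
With the tool pointing down it reaches from about 425 to 925 mm from the base axis. Payload 6.8 kg.
Tool frame: the origin (TCP) lies at the very end of the fingers, on their centre line; the grasp point (between the pads) lies 19 mm behind it; z points along the fingers, y is the line along which they close (so a half turn about z gives the same grasp; the last joint's range is limited). The gripper opens to 85 mm and grips with 20 to 120 N. Pads are 22 mm wide; open, the fingers measure 114 mm over their backs; the gripper's body (76 mm by 85 mm) begins 54 mm behind the grasp point. The pads swing forward as they close: fully open they stand 13 mm farther back than shut.
Start: joints at [-1.219, 0.477, 0.022, 1.555, -0.011, 1.109, -0.083], TCP at [299.543, 604.914, 231.308] pointing down, gripper open.
Joint ranges: [-2.96, 2.96], [-0.34, 2.1], [-1.41, 1.46], [0.24, 2.44], [-1.37, 4.51], [0.17, 1.92], [-2.96, 2.96]. Speed limits (rad/s): [2.39, 2.39, 3.14, 3.14, 3.14, 3.14, 3.14].

### API

Orientations are given as a unit quaternion [w, x, y, z].
In Python, from workcell import * gives the robot as it stands.
- The arm moves only by the tool step_arm, never from a script. Its argument "commands" is a list of rows, each an object with "jaw": the opening, from 0 (shut) to 1 (fully open); "dp": the shift along the world's x, y, z in mm, a list of three; "yaw": the turn about the world's z in degrees. A call has exactly 8 rows; each row shifts and turns the commanded pose from where the row before left it; what a row does not reach is not made up. A row lasts 1/8 s, in which the tool goes at most 62.5 mm and 10.7 degrees, less where a joint would pass 70% of its speed; a pose out of reach is approached as far as the arm can. A call is refused whole if a number of a shift passes 62.5 or a number of a turn 10.7, either way. A call with a gripper value outside its range is refused whole. The fingers move at their own pace and stop on an object; the grip force is fixed at half the most. Time passes only in rows, so rows that do not move let the fingers close, or fill a call up. It gives the time, the measured TCP pose, the force, the opening and the grip force at its end, in the units of the state.
- state(): the state, without advancing time (a new reading comes with each control period).
- camera(name): name is "scene" or "side" or "wrist"; returns a dict with "img" (384x512x3 uint8, red, green, blue), "intrinsics" (3x3 intrinsics, pixels), "view" (4x4, takes a point from world to camera coordinates); the wrist camera has in their place "hand_eye" (4x4, takes a point from camera to tool coordinates, whose origin is the TCP and whose axes are the flange's). Camera axes: x right, y down, z forward; pixel columns grow to the right and rows downward; lengths in mm; the calibration is good to about 2 mm. The wrist camera is an equidistant fisheye: a pixel r from the principal point sees the ray r / f radians off the axis. A picture is of the moment at which its call begins: read the wrist's pose just before it. There is no depth.
- finish_job(): hands the job in; it is judged then, once.
The state is a dict: "time_s": time; "joint_pos": joint angles; "qvel": joint speeds; "effort": joint torques, N m; "eef_pos": TCP position; "tcp_rot": TCP orientation; "wrist_force": force on the tool from outside, world axes, zero at the start; "moment": the same for the moment, N m; "opening": opening from 0.0 (shut) to 1.0 (fully open); "grip_force": force on a finger pad.
Only numpy, scipy, OpenCV 4.12 (cv2) and the standard library are available. Lean on these libraries where they do the work, as an engineer would, in place of code of your own. Each camera call takes 0.05 s, during which the arm holds its last target. There are 200 camera calls.

### The job

Draw the display easel's sliding leg out by its black crossbar until the steel tongue at the bar's end stands level with the gap between the yellow keeper's two posts, which is the length mark. A spring pulls the leg back in, so hold it there with the fingers while you slide the orange cam lever along the bar fully closed, so that the tongue shoots in between the posts; never slide the lever while the leg is off its mark. Finish with the fingers gripping the black crossbar firmly, leg at the mark and lever closed, and do not let go; leave the other things on the counter where they are.

Things in the scene. Friction and masses are not known exactly. Their poses are not given: they have to be found in the camera images.
- easel: Fixed grey display easel: floor plate 310 mm long (x), 12 mm thick; at its far end (x over +55 mm) a leaning clear panel up to 140 mm high with a dark chocolate bar on it; in front a low housing, top at 36 mm. Origin on the counter. Its -x points roughly to the robot (yaw varies) and is the way the leg slides out; y is left, along the crossbar. The space over the crossbar is free.
- grip_bar: Black crossbar of the leg, the part to hold: 14 mm thick (x), 26 mm high, from y = -90 to +70 mm. Origin at mid height and thickness, 58 mm above the counter; axes as the easel's. A neck no thicker than the bar joins it to the flat leg below (top at 27 mm), so a finger on either side can travel along the bar with tips down to 40 mm above the counter.
- leg (a joint): How far the leg is drawn out, m: 0 fully in, 0.14 at the stop. It starts fully in and must come out to 0.06 to 0.11, as the keeper says. A spring pulls it back in with about 3 N at 0 rising to 6 N at 0.14.
- cam_lever (a joint): Orange cam lever on the crossbar, m: 0 open, 0.04 fully closed (stop); it slides along the bar in the easel's +y, stays where it is left, and takes about 2 N to slide. It starts between 0 and 0.004. It rides on the leg.
- lever_face (a point): Middle of the orange lever's right (-y) end face, the face to push in +y. The lever is a saddle over the bar, 24 mm long (y), 36 mm wide (x), 43 to 79 mm above the counter with a thumb fin to 87 mm; it stands out 11 mm on both sides of the bar, so fingers straddling the bar push it with their sides. Seen from the bar's origin this face is at y = -12 mm open, +28 mm closed.
- tongue (a point): Tip of the 8 mm round steel tongue that juts out of the crossbar's left (easel +y) end, 58 mm above the counter; it moves with the lever and has the same x in the easel's frame as the crossbar's origin. Away from the mark it strikes a post or passes outside them.
- keeper: Fixed yellow keeper block, 46 x 26 x 18 mm, on the rail along the easel's left side, with two upright steel posts 12 mm thick at its x = -14 and +14 mm, up to 80 mm above the counter: a 16 mm gap for the tongue. Origin midway between the posts, 13 mm above the counter; axes as the easel's. The leg is at its mark when tongue and crossbar have this origin's x in the easel's frame.
- card_terminal_1: Loose grey card terminal, 175 x 71 x 46 mm, on the counter to the left; leave alone.
- order_pad: Loose white order pad, 72 x 104 x 12 mm, on the counter to the right; leave alone.
- bar_rose: Loose plum-coloured wrapped chocolate bar, 68 x 156 x 11 mm, on the counter to the right; leave alone.
- carton_tall: Loose cream carton, 49 x 64 x 205 mm, standing to the right; leave alone.
- carton_mid: Loose cream carton, 51 x 84 x 135 mm, standing to the right; leave alone.
- carton_small: Loose cream carton, 41 x 50 x 82 mm, standing to the right; leave alone.
- tent_b: Loose price card in a wooden block, 18 x 58 x 38 mm, to the right at the front edge; leave alone.

How it is judged (in metres and radians):
On the way:
1. the fingers hold the leg at its length mark (within 7 mm) with the cam lever still open (x of tongue in the frame of keeper between -0.007 and 0.007 m and value of joint cam_lever below 0.01 m and contact force between the fingers and grip_bar above 0.5 N), for 0.2 s.
At the end, for the whole second after the job is handed in: The cam lever is closed (over 35 of its 40 mm), the tongue is within 6 mm of the keeper's middle along the leg's slide and at rest, and the fingers still grip the crossbar with more than 5 N (value of joint cam_lever above 0.035 m and x of tongue in the frame of keeper between -0.006 and 0.006 m and contact force between the fingers and grip_bar above 5 N and velocity of joint leg between -0.02 and 0.02 m/s); the arm keeps its last pose, push and grip.
It fails at once if the cam lever slid past 12 mm while the leg is more than 8 mm off its length mark (value of joint cam_lever above 0.012 m and (x of tongue in the frame of keeper above 0.008 m or x of tongue in the frame of keeper below -0.008 m)).
It fails at once if a bystander moved by more than 15 mm (distance of any of card_terminal_1, order_pad, bar_rose, carton_tall, carton_mid, carton_small, tent_b from where it was at the start of the episode above 0.015 m).
It also fails if it takes over 35 s, if anything falls off the work surface, if the arm or the gripper's body presses on something with over 40 N, if the wrist force passes 120 N, or if a joint passes its speed limit or range.

## Working session

There is one attempt and no reset: what is moved stays moved. The work goes in short steps, Python scripts to look and compute and a tool call to move; the robot and the scene stay as the last step left them, time stands still between calls to the robot, and variables do not carry over. Pictures are saved under pics/ and viewed, at most 10 in all, crops included, and the job is handed in when it is done.

Besides the shell and the picture viewer there is one more tool, called after "Call:" as name(argument=value, ...) on one line, values as JSON. step_arm: Moves the arm, as the interface text tells. Its arguments: {"type":"object","properties":{"commands":{"type":"array"}},"required":["commands"]}

```bash
mkdir -p pics; ls
python3 - <<'E'
from workcell import *
import cv2,numpy as np
s=state();print(s)
for n in ["scene","side"]:
    c=camera(n);cv2.imwrite(f"pics/{n}0.png",cv2.resize(c["img"][:,:,::-1],(800,600),interpolation=cv2.INTER_CUBIC))
    np.savez(f"{n}.npz",K=c["intrinsics"],V=c["view"],img=c["img"]);print(n,c["intrinsics"],c["view"])
E
```

```text
pics
{'time_s': 0.0, 'joint_pos': array([-1.21911472,  0.4778122 ,  0.02230929,  1.55644383, -0.01148254,
        1.10927903, -0.08311558]), 'qvel': array([-0.00121414,  0.00085375,  0.0020566 ,  0.00132313,  0.00162294,
       -0.00096042,  0.00129159]), 'effort': array([-1.44731484e-04, -5.96435058e+01,  1.60755884e+00, -2.81201953e+01,
        1.23981637e-02,  9.26314853e-03,  4.45819062e-07]), 'eef_pos': array([299.27434272, 604.3781096 , 230.32022497]), 'tcp_rot': array([-1.39537114e-04,  2.27851181e-01,  9.73695546e-01, -8.96484295e-04]), 'wrist_force': array([-0.01659138,  0.41533879, -0.60610348]), 'moment': array([-0.0545528 ,  0.00487532,  0.04680677]), 'grip_force': 0.0, 'opening': 0.9985761060351419}
scene [[366.24697709   0.         253.45476975]
 [  0.         366.24697709 195.09672006]
 [  0.           0.           1.        ]] [[ 4.68714917e-01 -8.83132766e-01  1.95663823e-02 -2.54610084e+02]
 [-3.73257791e-01 -2.18081717e-01 -9.01731105e-01  2.34336764e+02]
 [ 8.00615356e-01  4.15351516e-01 -4.31854339e-01  9.06762751e+02]
 [ 0.00000000e+00  0.00000000e+00  0.00000000e+00  1.00000000e+00]]
side [[405.64843036   0.         252.0956791 ]
 [  0.         405.64843036 187.0515776 ]
 [  0.           0.           1.        ]] [[ 9.27144856e-01 -3.74418674e-01 -1.45969968e-02 -4.41997302e+02]
 [-1.37332005e-01 -3.03303472e-01 -9.42945875e-01  1.20254405e+02]
 [ 3.48629224e-01  8.76252053e-01 -3.32625921e-01  1.42005009e+03]
 [ 0.00000000e+00  0.00000000e+00  0.00000000e+00  1.00000000e+00]]
```

View pics/scene0.png

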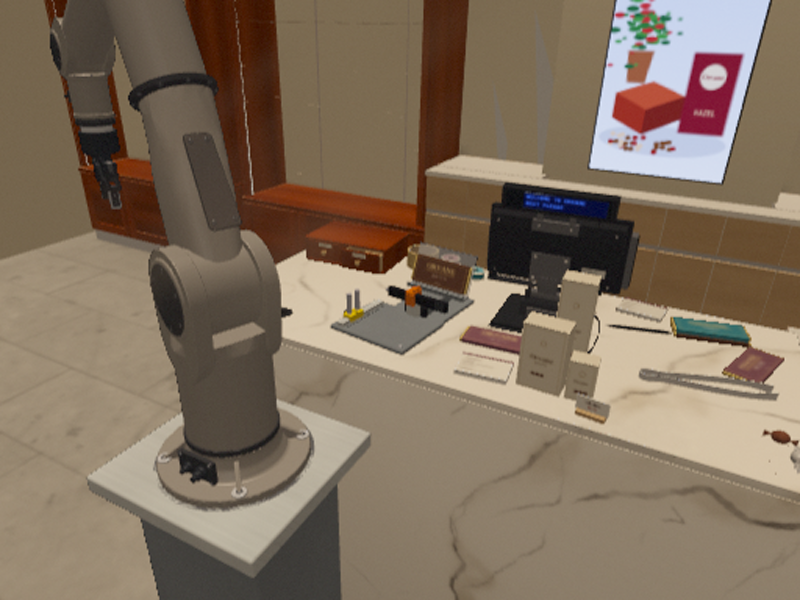

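View pics/side0.png

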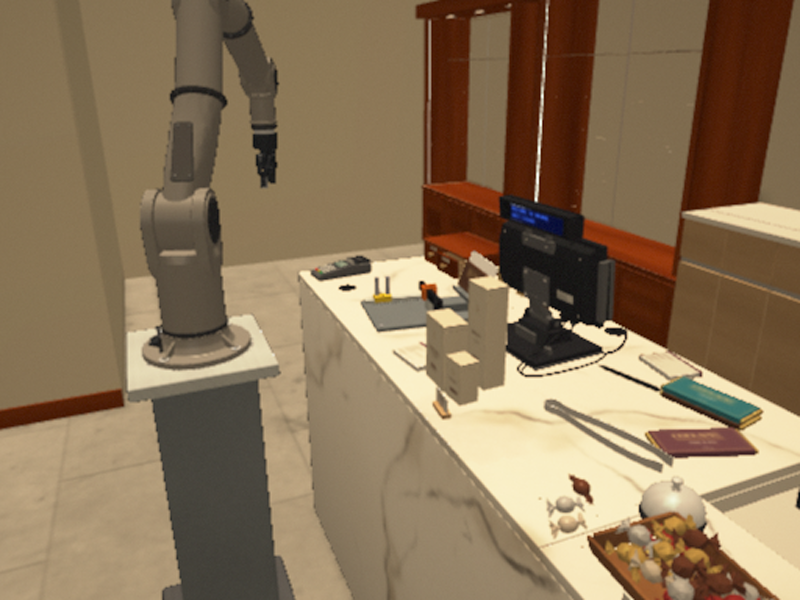

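The scene view shows the easel plate around (400,320), the orange lever (412,296), the black bar from (390,292) to (447,306) and the keeper posts near (352,303). I'll enlarge both views.

Run:
```python
import cv2,numpy as np
a=np.load("scene.npz")["img"][155:230,205:305,::-1]
b=np.load("side.npz")["img"][160:220,220:320,::-1]
cv2.imwrite("pics/s1.png",cv2.resize(a,(800,600),interpolation=cv2.INTER_CUBIC))
cv2.imwrite("pics/d1.png",cv2.resize(b,(800,480),interpolation=cv2.INTER_CUBIC))
```

```text
(no output)
```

View pics/s1.png

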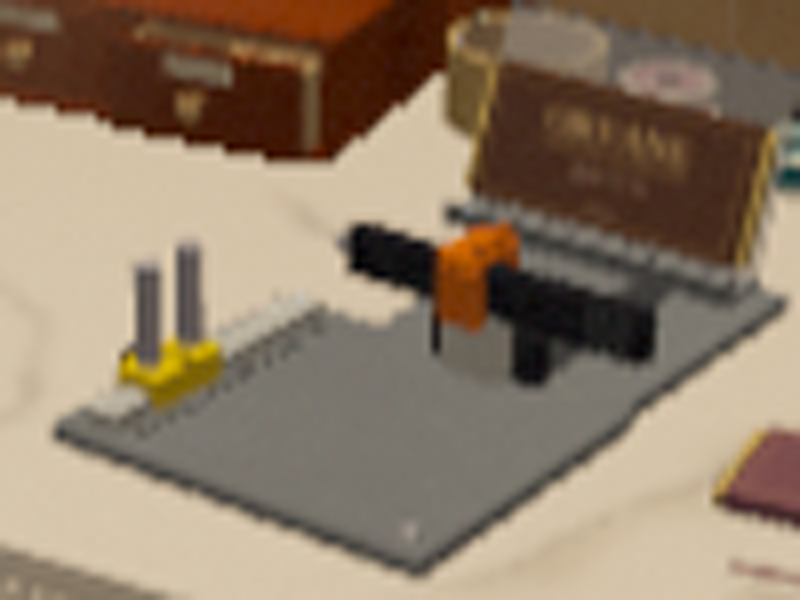

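View pics/d1.png

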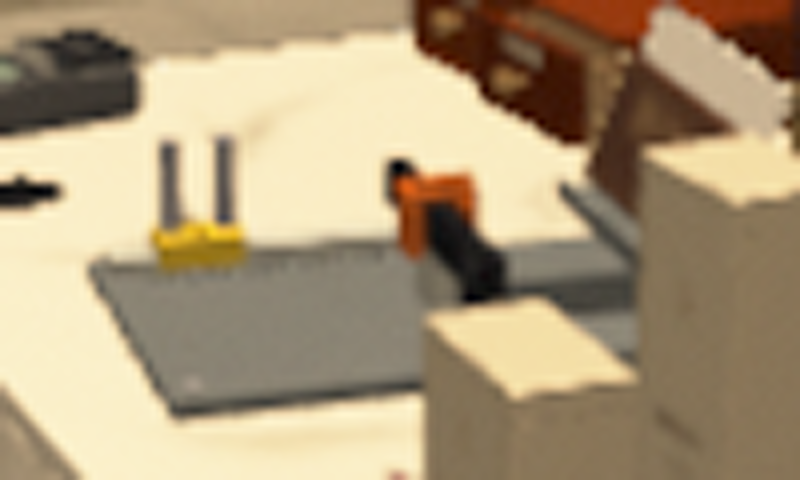

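The scene crop shows the post tops at (148,263) and (189,243). The plate's front corners are at (60,430) and (415,568), and the bar runs from (352,228) to (655,302). In the side crop the post tops are at (169,143) and (224,138), and the plate corners at (95,265) and (175,408).

```bash
cat > geo.py <<'E'
import numpy as np
def bp(n,u,v,z):
    d=np.load(n+".npz");K,V=d["K"],d["V"]
    R,t=V[:3,:3],V[:3,3];c=-R.T@t
    r=R.T@np.linalg.inv(K)@[u,v,1];return c+r*(z-c[2])/r[2]
S=lambda x,y,z:bp("scene",204.5+x/8+.06,154.5+y/8+.06,z)
D=lambda x,y,z:bp("side",219.5+x/8+.06,159.5+y/8+.06,z)
E
python3 - <<'E'
from geo import *
np.set_printoptions(precision=1,suppress=True)
for n,f,x,y,z in [("FL",S,60,430,12),("FR",S,415,568,12),("BR",S,785,297,12),("postN",S,148,265,80),("postF",S,189,245,80),
 ("barLnear_top",S,352,228,71),("barLnear_bot",S,352,270,45),("barRnear_top",S,642,302,71),("barRnear_bot",S,637,358,45),("leverR_near_bot",S,480,325,43),("leverL_near_bot",S,440,318,43),
 ("FLd",D,95,265,12),("FRd",D,175,408,12),("postNd",D,169,143,80),("postFd",D,224,138,80),("barRtop_near d",D,475,255,71),("barRbot near d",D,470,297,45),("barRbot far d",D,503,293,45),("levR bot near",D,418,257,43)]:
    print(n,f(x,y,z))
E
```

```text
FL [418.4  97.5  12. ]
FR [390.3 -91.7  12. ]
BR [ 708.6 -127.5   12. ]
postN [458.8  76.4  80. ]
postF [485.9  72.3  80. ]
barLnear_top [556.8  29.   71. ]
barLnear_bot [566.6  33.9  45. ]
barRnear_top [ 550.7 -117.4   71. ]
barRnear_bot [ 548.4 -117.6   45. ]
leverR_near_bot [547.5 -41.7  43. ]
leverL_near_bot [544.9 -23.   43. ]
FLd [423.7  92.   12. ]
FRd [395.  -99.9  12. ]
postNd [456.2  67.1  80. ]
postFd [484.   63.3  80. ]
barRtop_near d [ 535.2 -119.3   71. ]
barRbot near d [ 539.6 -105.2   45. ]
barRbot far d [ 555.7 -106.8   45. ]
levR bot near [542.4 -41.5  43. ]
```

Call:
step_arm(commands=[{"jaw": 1, "dp": [16, -36, 0], "yaw": -4.5}, {"jaw": 1, "dp": [16, -38, 0], "yaw": -4.5}, {"jaw": 1, "dp": [16, -38, 0], "yaw": -4.5}, {"jaw": 1, "dp": [16, -38, 0], "yaw": -4.5}, {"jaw": 1, "dp": [16, -38, 0], "yaw": -4.5}, {"jaw": 1, "dp": [16, -38, 0], "yaw": -4.5}, {"jaw": 1, "dp": [16, -38, 0], "yaw": -4.5}, {"jaw": 1, "dp": [16, -38, 0], "yaw": -4.5}])

```text
time_s: 1.1
eef_pos: [427.7, 301.4, 231.1]
tcp_rot: [-0.0, 0.519, 0.855, -0.0]
wrist_force: [0.3, -0.7, 0.2]
opening: 0.999
grip_force: 0.0
```

Call:
step_arm(commands=[{"jaw": 1, "dp": [12, -38, 0], "yaw": -4.5}, {"jaw": 1, "dp": [12, -38, 0], "yaw": -4.5}, {"jaw": 1, "dp": [12, -38, 0], "yaw": -4.5}, {"jaw": 1, "dp": [12, -38, 0], "yaw": -4.5}, {"jaw": 1, "dp": [12, -38, 0], "yaw": -4.5}, {"jaw": 1, "dp": [12, -38, 0], "yaw": -4.5}, {"jaw": 1, "dp": [11, -38, 0], "yaw": -4.5}, {"jaw": 1, "dp": [10, -36, 0], "yaw": -4.5}])

```text
time_s: 2.1
eef_pos: [520.5, -0.4, 231.1]
tcp_rot: [-0.0, 0.758, 0.653, -0.0]
wrist_force: [0.1, 0.7, -0.4]
opening: 0.998
grip_force: 0.0
```

```bash
cat > look.py <<'E'
from workcell import *
import cv2,numpy as np,sys
def look(tag):
    s=state();c=camera("wrist")
    np.savez(tag+".npz",K=c["intrinsics"],H=c["hand_eye"],img=c["img"],p=s["eef_pos"],q=s["tcp_rot"])
    cv2.imwrite(f"pics/{tag}.png",cv2.resize(c["img"][:,:,::-1],(800,600),interpolation=cv2.INTER_CUBIC))
    print(s["eef_pos"],s["tcp_rot"],s["time_s"],c["intrinsics"],c["hand_eye"])
if __name__=="__main__": look(sys.argv[1])
E
python3 look.py w1
```

```text
[ 5.20520834e+02 -4.43923960e-01  2.31131411e+02] [-1.07910564e-04  7.57589672e-01  6.52731077e-01 -1.36090887e-04] 2.1 [[297.31863964   0.         256.69333852]
 [  0.         297.31863964 189.08942596]
 [  0.           0.           1.        ]] [[-5.90828689e-04 -9.56741169e-01 -2.90939832e-01  7.46390651e+01]
 [ 9.99999716e-01 -7.01158707e-04  2.74967092e-04 -6.51983389e-01]
 [-4.67067333e-04 -2.90939587e-01  9.56741312e-01 -1.42183226e+02]
 [ 0.00000000e+00  0.00000000e+00  0.00000000e+00  1.00000000e+00]]
```

View pics/w1.png

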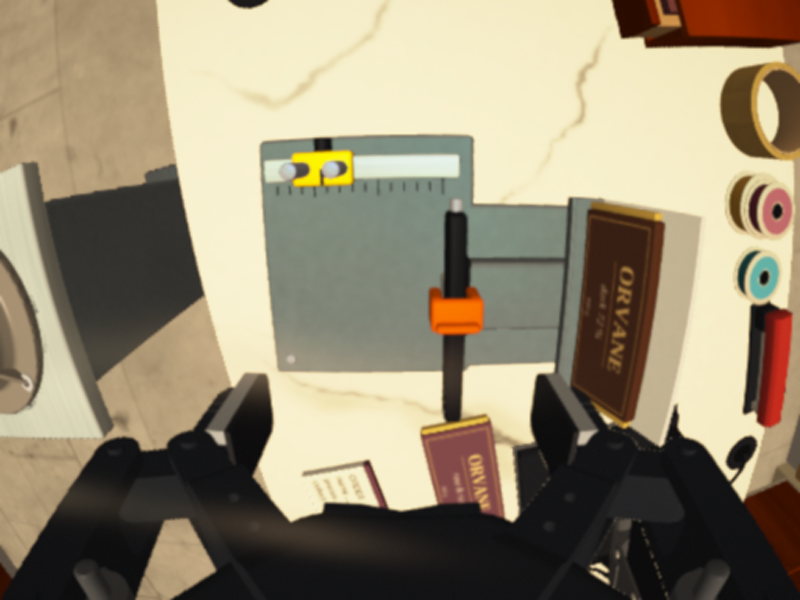

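The wrist view is clear. The post tops are at about (289,171) and (332,169). The bar's top runs from (456,212) to (453,418), and the lever covers x 430–482 with its right face at row 331. The plate corners are at (262,141) and (278,370).

```bash
cat >> geo.py <<'E'
from scipy.spatial.transform import Rotation as Ro
def W(tag,x,y,z,scale=1.5625,ox=0,oy=0):
    d=np.load(tag+".npz");K,H=d["K"],d["H"];q=d["q"]
    u=(x+.5)/scale-.5+ox;v=(y+.5)/scale-.5+oy
    a=np.array([u-K[0,2],v-K[1,2]])/K[0,0];r=np.hypot(*a)
    ray=np.r_[a/r*np.sin(r),np.cos(r)]
    R=Ro.from_quat([q[1],q[2],q[3],q[0]]).as_matrix()
    c=d["p"]+R@H[:3,3];w=R@H[:3,:3]@ray
    return c+w*(z-c[2])/w[2]
E
python3 - <<'E'
from geo import *
np.set_printoptions(precision=1,suppress=True)
P={}
for n,x,y,z in [("FL",262,142,12),("FR",278,370,12),("postN",287,171,80),("postF",331,169,80),("blockNL",293,151,26),("blockFL",351,151,26),("blockNR",295,187,22),("blockFR",353,186,22),
 ("barL",456,212,71),("barR",453,419,71),("lever R",456,331,79),("levNear",430,310,79),("levFar",482,310,79),("tongue",456,203,58),("plateBL",472,137,12)]:
    P[n]=W("w1",x,y,z);print(n,P[n])
a=lambda p,q:np.degrees(np.arctan2(*(P[q]-P[p])[[1,0]]))
print(a("FR","FL")-90,a("barR","barL")-90,a("postN","postF"),a("blockNL","blockFL"),a("blockNR","blockFR"),a("FL","plateBL"))
d=np.load("w1.npz")["img"]
import cv2
cv2.imwrite("pics/w1c.png",cv2.resize(d[80:280,160:320,::-1],(480,600),interpolation=cv2.INTER_CUBIC))
E
```

```text
FL [425.  106.1  12. ]
FR [396.6 -86.9  12. ]
postN [458.1  78.1  80. ]
postF [486.4  74.1  80. ]
blockNL [451.9  93.   26. ]
blockFL [495.1  85.   26. ]
blockNR [447.7  65.7  22. ]
blockFR [491.9  58.6  22. ]
barL [561.2  33.9  71. ]
barR [ 541.7 -120.5   71. ]
lever R [550.8 -45.5  79. ]
levNear [535.2 -27.8  79. ]
levFar [570.1 -33.1  79. ]
tongue [563.3  38.3  58. ]
plateBL [587.4  82.9  12. ]
-8.3799847569707 -7.198556262742343 -8.006344730335874 -10.556852506311557 -9.0480362357204 -8.120243552923162
```

Run:
```python
from geo import *
np.set_printoptions(precision=1,suppress=True)
# carton_mid & tall & small corners in scene (800px view)
for n,x,y,z in [("midtopL",523,318,135),("midtopfar",545,310,135),("midtopR",577,320,135),("midbot",517,387,0),("talltopL",561,275,205),("talltopR",600,275,205)]:
    print(n,bp("scene",x*.64,y*.64,z))
print(W("w1",570,350,30),W("w1",590,200,12))
```

```text
midtopL [ 426.1 -324.2  135. ]
midtopfar [ 480.4 -350.9  135. ]
midtopR [ 468.5 -413.3  135. ]
midbot [ 403.9 -335.1    0. ]
talltopL [ 495.7 -367.5  205. ]
talltopR [ 533.3 -431.   205. ]
[649.1 -98.3  30. ] [679.6  22.9  12. ]
```

Call:
step_arm(commands=[{"jaw": 0.5, "dp": [7, -18, 0], "yaw": 0}, {"jaw": 0.5, "dp": [7, -18, 0], "yaw": 0}, {"jaw": 0.5, "dp": [7, -18, 0], "yaw": 0.4}, {"jaw": 0.5, "dp": [6, -18, 0], "yaw": 0}, {"jaw": 0.5, "dp": [0, 0, -20], "yaw": 0}, {"jaw": 0.5, "dp": [0, 0, -25], "yaw": 0}, {"jaw": 0.5, "dp": [0, 0, -25], "yaw": 0}, {"jaw": 0.5, "dp": [0, 0, -20], "yaw": 0}])

```text
time_s: 3.15
eef_pos: [546.9, -70.7, 140.0]
tcp_rot: [-0.0, 0.754, 0.657, -0.0]
wrist_force: [-0.3, -0.3, 0.8]
opening: 0.498
grip_force: 0.0
```

```bash
python3 look.py w2 | head -1
```

```text
[546.94501416 -70.7488516  140.03561045] [-4.61012281e-04  7.54259738e-01  6.56575827e-01 -4.68120802e-04] 3.15 [[297.31863964   0.         256.69333852]
```

View pics/w2.png

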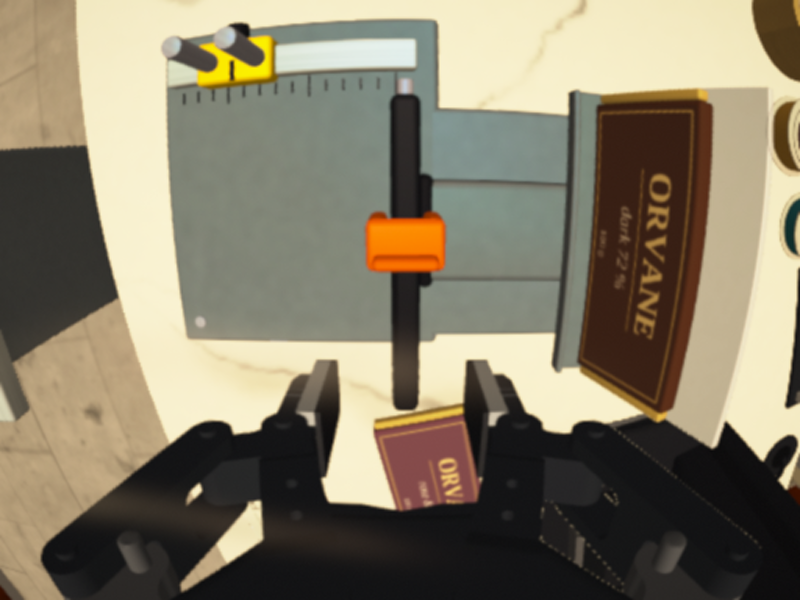

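The bar lies centred between the fingers, with ends at (404,96) and (405,408). The post tops are at (175,48) and (228,38), and the block's middle mark is at (232,70).

Run:
```python
from geo import *
np.set_printoptions(precision=1,suppress=True)
t=np.radians(-8.1);R=np.array([[np.cos(t),-np.sin(t)],[np.sin(t),np.cos(t)]])
for n,x,y,z in [("postN",174,47,80),("postF",226,38,80),("mark",232,70,22),("blkN",200,87,22),("blkF",274,80,22),("barL",404,96,71),("barR",405,408,71),("tongue",405,77,62),("leverR",405,270,79),("FL",168,87,12),("FR",189,339,12)]:
    p=W("w2",x,y,z);print(n,p,R.T@p[:2])
```

```text
postN [460.3  76.4  80. ] [445.  140.5]
postF [486.9  73.   80. ] [471.7 140.9]
mark [468.2  72.3  22. ] [453.3 137.5]
blkN [446.8  67.3  22. ] [432.9 129.6]
blkF [492.3  60.2  22. ] [478.9 129. ]
barL [561.7  31.5  71. ] [551.7 110.3]
barR [ 541.1 -121.5   71. ] [552.8 -44.1]
tongue [563.7  41.7  62. ] [552.2 120.7]
leverR [551.3 -46.2  79. ] [552.4  32. ]
FL [420.5  75.9  12. ] [405.6 134.4]
FR [398.5 -88.6  12. ] [407.  -31.6]
```

Call:
step_arm(commands=[{"jaw": 0.5, "dp": [0, 0, -18], "yaw": 0}, {"jaw": 0.5, "dp": [0, 0, -24], "yaw": 0}, {"jaw": 0.5, "dp": [0, 0, -24], "yaw": 0}, {"jaw": 0.5, "dp": [0, 0, -20], "yaw": 0}, {"jaw": 0.5, "dp": [0, 0, -9], "yaw": 0}, {"jaw": 0.5, "dp": [0, 0, 0], "yaw": 0}, {"jaw": 0.5, "dp": [0, 0, 0], "yaw": 0}, {"jaw": 0.5, "dp": [0, 0, 0], "yaw": 0}])

```text
time_s: 4.2
eef_pos: [548.1, -71.1, 47.0]
tcp_rot: [0.0, 0.754, 0.656, 0.001]
wrist_force: [-0.2, 0.0, -0.4]
opening: 0.497
grip_force: 0.0
```

Call:
step_arm(commands=[{"jaw": 0, "dp": [0, 0, 0], "yaw": 0}, {"jaw": 0, "dp": [0, 0, 0], "yaw": 0}, {"jaw": 0, "dp": [0, 0, 0], "yaw": 0}, {"jaw": 0, "dp": [0, 0, 0], "yaw": 0}, {"jaw": 0, "dp": [0, 0, 0], "yaw": 0}, {"jaw": 0, "dp": [0, 0, 0], "yaw": 0}, {"jaw": 0, "dp": [0, 0, 0], "yaw": 0}, {"jaw": 0, "dp": [0, 0, 0], "yaw": 0}])

```text
time_s: 5.2
eef_pos: [548.5, -71.1, 46.8]
tcp_rot: [0.001, 0.754, 0.656, 0.001]
wrist_force: [2.3, -1.0, 4.9]
opening: 0.152
grip_force: 60.3
```

Call:
step_arm(commands=[{"jaw": 0, "dp": [-7, 1, 0], "yaw": 0}, {"jaw": 0, "dp": [-14, 2, 0], "yaw": 0}, {"jaw": 0, "dp": [-14, 2, 0], "yaw": 0}, {"jaw": 0, "dp": [-14, 2, 0], "yaw": 0}, {"jaw": 0, "dp": [-14, 2, 0], "yaw": 0}, {"jaw": 0, "dp": [-14, 2, 0], "yaw": 0}, {"jaw": 0, "dp": [-14, 2, 0], "yaw": 0}, {"jaw": 0, "dp": [-3, 0.4, 0], "yaw": 0}])

```text
time_s: 6.2
eef_pos: [453.9, -58.3, 46.8]
tcp_rot: [0.001, 0.755, 0.656, 0.001]
wrist_force: [5.4, -2.5, 3.9]
opening: 0.15
grip_force: 60.0
```

Run:
```python
from look import *
look("w3")
c=camera("side");np.savez("side2.npz",img=c["img"],K=c["intrinsics"],V=c["view"])
c=camera("scene");np.savez("scene2.npz",img=c["img"],K=c["intrinsics"],V=c["view"])
```

```text
[453.89080149 -58.29012016  46.79845715] [9.83651769e-04 7.54536790e-01 6.56256717e-01 6.21166918e-04] 6.2 [[297.31863964   0.         256.69333852]
 [  0.         297.31863964 189.08942596]
 [  0.           0.           1.        ]] [[-5.90586664e-04 -9.56739440e-01 -2.90945519e-01  7.46451680e+01]
 [ 9.99999717e-01 -7.00521158e-04  2.73692902e-04 -6.48497351e-01]
 [-4.65666285e-04 -2.90945275e-01  9.56739583e-01 -1.42185060e+02]
 [ 0.00000000e+00  0.00000000e+00  0.00000000e+00  1.00000000e+00]]
```

View pics/w3.png

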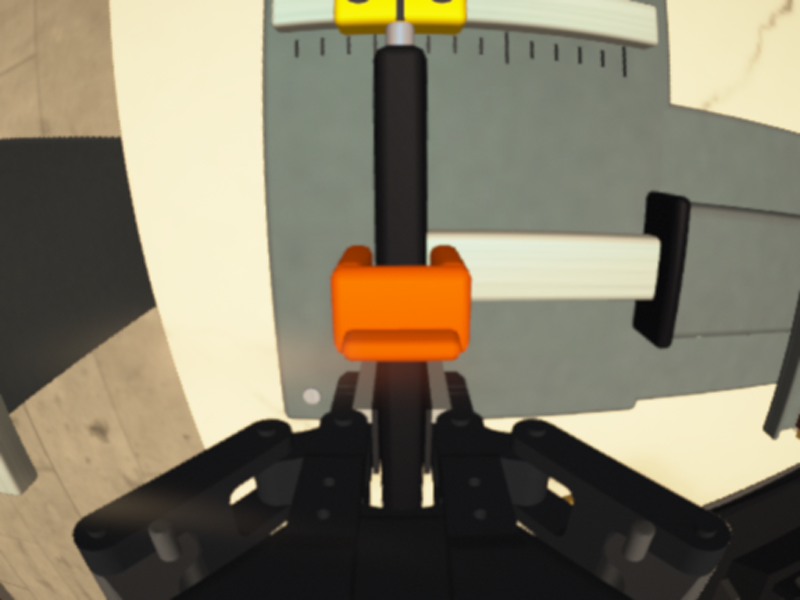

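Aligned: the tongue is at (400,35), and the keeper spans x 335–467 with its mark at x 400. Next I loosen slightly so the far finger keeps holding against the spring.

Call:
step_arm(commands=[{"jaw": 0, "dp": [0, 0, 0], "yaw": 0}, {"jaw": 0, "dp": [0, 0, 0], "yaw": 0}, {"jaw": 0, "dp": [0, 0, 0], "yaw": 0}, {"jaw": 0.18, "dp": [-1, 0.1, 0], "yaw": 0}, {"jaw": 0.18, "dp": [0, 0, 0], "yaw": 0}, {"jaw": 0.18, "dp": [0, 0, 0], "yaw": 0}, {"jaw": 0.18, "dp": [0, 0, 0], "yaw": 0}, {"jaw": 0.18, "dp": [0, 0, 0], "yaw": 0}])

```text
time_s: 7.35
eef_pos: [453.5, -58.1, 46.6]
tcp_rot: [0.001, 0.755, 0.656, 0.001]
wrist_force: [4.5, -2.3, 2.9]
opening: 0.182
grip_force: 2.4
```

Call:
step_arm(commands=[{"jaw": 0.18, "dp": [0.4, 3, 0], "yaw": 0}, {"jaw": 0.18, "dp": [0.4, 3, 0], "yaw": 0}, {"jaw": 0.18, "dp": [0.4, 3, 0], "yaw": 0}, {"jaw": 0.18, "dp": [0.4, 3, 0], "yaw": 0}, {"jaw": 0.18, "dp": [0.4, 3, 0], "yaw": 0}, {"jaw": 0.18, "dp": [0.4, 3, 0], "yaw": 0}, {"jaw": 0.18, "dp": [0.4, 3, 0], "yaw": 0}, {"jaw": 0.18, "dp": [0, 0, 0], "yaw": 0}])

```text
time_s: 8.35
eef_pos: [455.7, -37.8, 46.3]
tcp_rot: [0.001, 0.755, 0.656, -0.0]
wrist_force: [4.7, -4.6, -0.3]
opening: 0.176
grip_force: 3.0
```

```bash
python3 look.py w4 | head -1
```

```text
[455.65956313 -37.80523882  46.30087884] [ 9.80659887e-04  7.54788573e-01  6.55967412e-01 -5.25184686e-05] 8.35 [[297.31863964   0.         256.69333852]
```

View pics/w4.png

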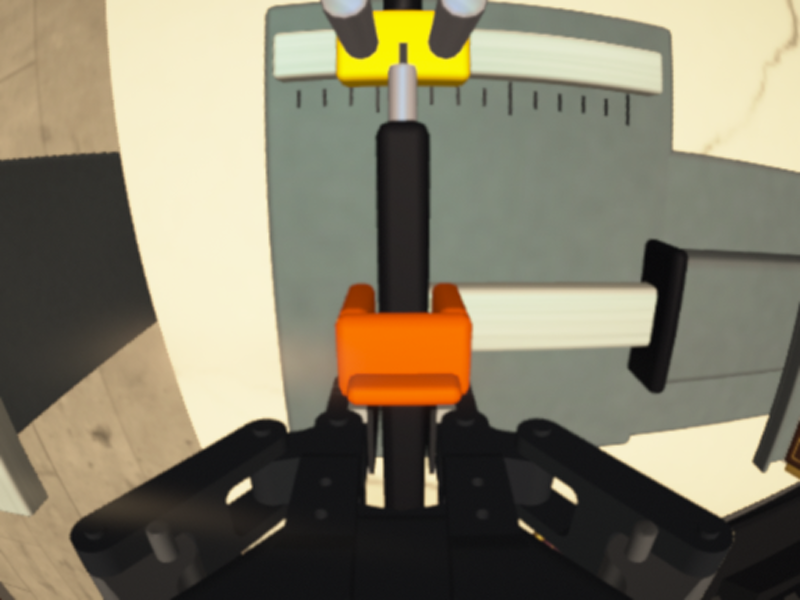

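Tongue (402,80), keeper mark x 403 — still aligned, and the lever is moving. Continuing.

Call:
step_arm(commands=[{"jaw": 0.18, "dp": [0.6, 4.3, 0], "yaw": 0}, {"jaw": 0.18, "dp": [0.6, 4.3, 0], "yaw": 0}, {"jaw": 0.18, "dp": [0.6, 4.3, 0], "yaw": 0}, {"jaw": 0.18, "dp": [0.6, 4.3, 0], "yaw": 0}, {"jaw": 0.18, "dp": [0.6, 4.3, 0], "yaw": 0}, {"jaw": 0.18, "dp": [0.6, 4.3, 0], "yaw": 0}, {"jaw": 0.18, "dp": [0.6, 4.3, 0], "yaw": 0}, {"jaw": 0.18, "dp": [0, 0, 0], "yaw": 0}])

```text
time_s: 9.4
eef_pos: [459.8, -7.6, 46.3]
tcp_rot: [0.001, 0.755, 0.656, -0.0]
wrist_force: [4.3, -3.9, 0.6]
opening: 0.181
grip_force: 2.7
```

Call:
step_arm(commands=[{"jaw": 0.18, "dp": [0.4, 2, 0], "yaw": 0}, {"jaw": 0.18, "dp": [0.3, 2, 0], "yaw": 0}, {"jaw": 0.18, "dp": [0.3, 2, 0], "yaw": 0}, {"jaw": 0.18, "dp": [0, 0, 0], "yaw": 0}, {"jaw": 0.18, "dp": [0, 0, 0], "yaw": 0}, {"jaw": 0.18, "dp": [0, 0, 0], "yaw": 0}, {"jaw": 0.18, "dp": [0, 0, 0], "yaw": 0}, {"jaw": 0.18, "dp": [0, 0, 0], "yaw": 0}])

```text
time_s: 10.4
eef_pos: [459.8, -6.5, 46.2]
tcp_rot: [0.002, 0.756, 0.654, -0.002]
wrist_force: [2.3, -18.9, 2.7]
opening: 0.178
grip_force: 12.1
```

```bash
python3 look.py w5 | head -1
```

```text
[459.84647049  -6.53346072  46.23686   ] [ 0.00238875  0.75608991  0.65446077 -0.00185724] 10.4 [[297.31863964   0.         256.69333852]
```

View pics/w5.png

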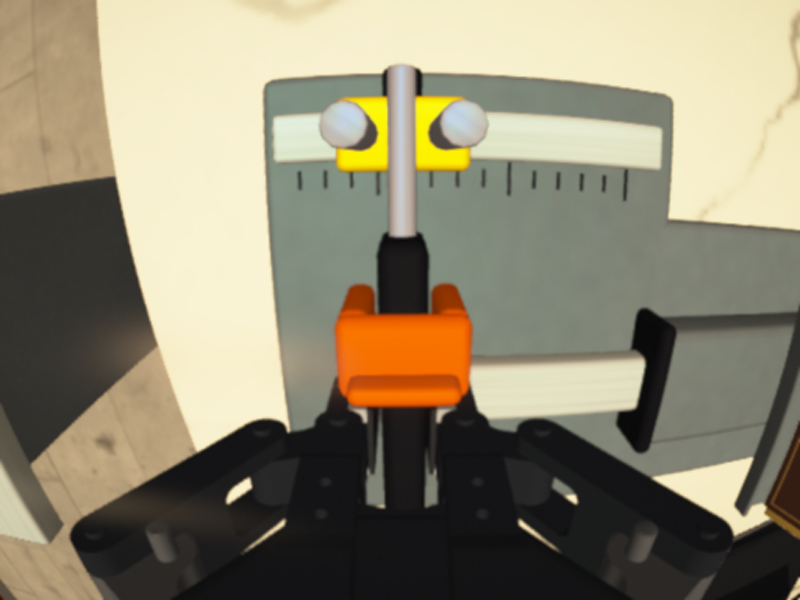

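The tongue at (402,150) is centred between the posts at x 346 and 462, and the lever is at its stop (19 N). I ease the push and grip firmly.

Call:
step_arm(commands=[{"jaw": 0.18, "dp": [-0.5, -3.5, 0], "yaw": 0}, {"jaw": 0.18, "dp": [0, 0, 0], "yaw": 0}, {"jaw": 0, "dp": [0, 0, 0], "yaw": 0}, {"jaw": 0, "dp": [0, 0, 0], "yaw": 0}, {"jaw": 0, "dp": [0, 0, 0], "yaw": 0}, {"jaw": 0, "dp": [0, 0, 0], "yaw": 0}, {"jaw": 0, "dp": [0, 0, 0], "yaw": 0}, {"jaw": 0, "dp": [0, 0, 0], "yaw": 0}])

```text
time_s: 11.45
eef_pos: [460.2, -6.7, 46.4]
tcp_rot: [0.001, 0.755, 0.656, -0.0]
wrist_force: [4.3, -7.8, 3.4]
opening: 0.152
grip_force: 60.7
```

```bash
python3 look.py w6 | head -1
```

```text
[460.23273951  -6.71185762  46.43558766] [ 1.47648904e-03  7.55030398e-01  6.55687962e-01 -4.64396865e-04] 11.45 [[297.31863964   0.         256.69333852]
```

View pics/w6.png

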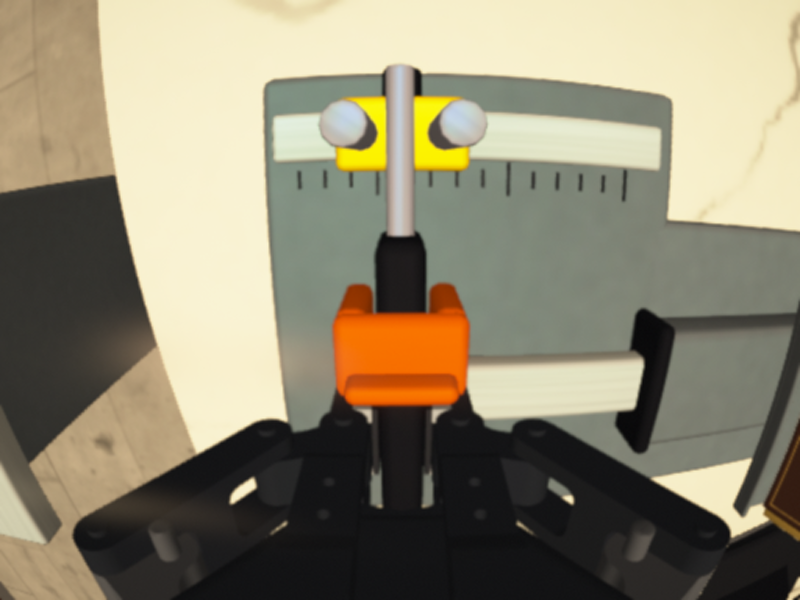

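The tongue (400,150) sits between the posts, about 1 mm off the middle. The lever is closed and the grip is 60 N.

```bash
python3 -c "
from workcell import *
print(finish_job())"
```

```text
the job is handed in; nothing more can be done
None
```

I handed the job in with the leg at its mark (tongue about 1 mm off the middle of the posts), the lever closed to its stop and the fingers gripping the crossbar at 60 N; `finish_job()` returned no verdict.

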